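# Release the next block with the button pair

## Robot

A 6-joint arm with a two-finger parallel gripper is mounted at the origin on a cart in front of the work surface, level with it; the furniture and walls round the work are solid. World frame = base frame: x ahead of the robot, y to its left, z up, the work surface at z = 0. Lengths are in mm, angles in rad, forces in N, time in s.
With the tool pointing down it reaches from about 300 to 1000 mm from the base axis. Payload 5.1 kg.
Tool frame: the origin (TCP) lies between the finger pads; the fingertips stand 8 mm ahead of it and the grasp point (between the pads) lies 11 mm behind it; z points along the fingers, y is the line along which they close (so a half turn about z gives the same grasp; the last joint's range is limited). The gripper opens to 95 mm and grips with 3 to 60 N. Pads are 20 mm wide; open, the fingers measure 119 mm over their backs; the gripper's body (75 mm by 180 mm) begins 59 mm behind the grasp point.
Start: joints at [-1.257, 0.124, 1.65, -0, 1.367, -0.083], TCP at [251.172, -599.497, 222.656] pointing down, gripper open.
Joint ranges: [-2.61, 2.61], [-1.02, 2.33], [0.03, 2.71], [-1.35, 4.49], [0.32, 2.68], [-2.91, 2.91]. Speed limits (rad/s): [2.57, 2.57, 3.14, 3.14, 3.14, 3.14].

## Interface

Orientations are given as a unit quaternion [w, x, y, z].
In Python, from rig import sensors, imaging, workorder gives the robot as it stands. The module is installed in compiled form; this text tells all that it offers.
- The arm moves only by the tool send_rows, never from a script. Its argument "plan" is a list of rows, each a list of 5 numbers: the shift along the world's x, y, z in mm, then the turn about the world's z in degrees, then the closure, from -1 (fully open) to 1 (shut). A call has 1 to 12 rows; each row shifts and turns the commanded pose from where the row before left it; what a row does not reach is not made up. A row lasts 1/12 s, in which the tool goes at most 41.7 mm and 7.16 degrees, less where a joint would pass 70% of its speed; a pose out of reach is approached as far as the arm can. A call with a gripper value outside its range is refused whole. The fingers move at their own pace and stop on an object; "newtons" is the grip in N (left out, the last holds). Time passes only in rows, so rows that do not move let the fingers close. It gives the time, the measured TCP pose, the force, the opening and the grip force at its end, in the units of the state.
- sensors.state(): the state, without advancing time (a new reading comes with each control period).
- imaging.camera(name): name is "scene" or "top"; returns the picture (384x512x3 uint8, red, green, blue); there is no depth.
- imaging.camera_model(name): a dict with "K" (3x3 intrinsics, pixels), "D" ([k1, k2, p1, p2, k3] as OpenCV has them; the pictures are not rectified), "eye" and "rotation" of the camera in the world. Camera axes: x right, y up, looking along -z (the intrinsics and any distortion apply to the point x, -y, -z); pixel columns grow to the right and rows downward; lengths in mm; the calibration is good to about 2 mm. A picture is of the moment at which its call begins. camera_model takes no time and is no camera call.
- workorder.job_done(): hands the job in; it is judged then, once.
The state is a dict: "clock": time; "joint_positions": joint angles; "qd": joint speeds; "effort": joint torques, N m; "tool_pos": TCP position; "tcp_rot": TCP orientation; "wrist_force": force on the tool from outside, world axes, zero at the start; "wrist_torque": the same for the moment, N m; "gripper_width": opening from 0.0 (shut) to 1.0 (fully open); "finger_force": force on a finger pad.
Only numpy, scipy, OpenCV 4.12 (cv2) and the standard library are available. Lean on these libraries where they do the work, as an engineer would, in place of code of your own. Each camera call takes 0.05 s, during which the arm holds its last target. There are 200 camera calls.

## Task

The red printing block waits on the roller track, held back by two stop pins. Press the two green buttons together, one fingertip on each, and keep both fully down until the block has rolled all the way down and come to rest against the yellow end stop; then let both buttons come up again. Do not touch the block, pick nothing up, and leave the things standing around where they are.

Things in the scene. Friction and masses are not known exactly. Their poses are not given: they have to be found in the camera images.
- rack: Fixed: sloping roller track (244 x 84 mm, to 90 mm high) beside a grey control box (130 x 56 x 44 mm) with two green buttons. Origin on the table, yaw up to 0.45 rad; x runs up the slope (low end with yellow stop at -x, towards the robot). Track centre line at y = +45 mm, box centre at x = 0, y = -55 mm. Slope 0.17 rad, damped rollers. Bystanders are under 40 mm high, 20 mm or more off it.
- button_near_top (a point): Centre of the top of the green button nearer the low end (rack x = -31 mm, y = -55 mm). Round cap of 26 mm diameter, top 68.5 mm above the table when up; the point moves with the button. The buttons are 62 mm apart (centres) along the rack's x, equally high: fingers about 50 mm apart inside stand one on each.
- button_far_top (a point): The same for the green button nearer the high end (rack x = +31 mm, y = -55 mm).
- button_near (a joint): Travel of the near button in m: 0 up, 0.010 fully down. Spring button: starts to move at about 1.4 N, fully down at about 4.5 N (both together 9 N), comes up by itself when let go. It pulls one of the two brass stop pins down by the same amount.
- button_far (a joint): The same for the far button and the other pin. Both must be down more than about 7.5 mm for the block to pass; a button let up too early raises its pin under the block and stops it.
- red_block: Loose wooden block with a red top, 70 x 96 x 8 mm, on the rollers with its long side along the track, held by the two pins. Origin at the centre of its underside; its y runs along the track. Once released it rolls 109 mm down in 2 to 4 s.
- berth (a point): Point on the rack where the origin of the red block lies when the block rests against the yellow end stop at the low end of the track.
- tape: Bystander: roll of masking tape lying flat, 92 mm across, 24 mm high. Origin at the centre of its underside.
- tin: Bystander: ink tin with a red band and white lid, 65 mm across, 37 mm high. Origin at the centre of its underside.
- tube: Bystander: blue ink tube, 33 x 104 x 22 mm, lying along its y. Origin at the centre of its underside.
- rubber: Bystander: blue and white eraser, 23 x 44 x 12 mm. Origin at the centre of its underside.
Things that resemble listed ones, but are neither listed nor needed, are in the scene too. There is more than one size of the red_block; the job needs the middle-sized.

How it is judged (in metres and radians):
On the way, in this order (a step that is already met when the one before it is completed fails the run):
1. both buttons are down together, each under a finger (value of joint each of button_near, button_far above 0.0075 m and contact force between the fingers and button_near above 0.3 N and contact force between the fingers and button_far above 0.3 N), for 0.1 s.
2. the block has come to rest at the end stop while both buttons are still held down (distance between red_block and berth below 0.008 m and linear speed of red_block below 0.02 m/s and value of joint each of button_near, button_far above 0.0065 m), for 0.2 s.
At the end, for the whole second after the job is handed in: The red block rests against the end stop (its origin within 8 mm of the berth point, at rest), both buttons are up again (within 1.5 mm), and the tape, tin, tube and eraser are within 20 mm of where they stood (distance between red_block and berth below 0.008 m and linear speed of red_block below 0.02 m/s and value of joint each of button_near, button_far below 0.0015 m and distance of each of tape, tin, tube, rubber from where it was at the start of the episode below 0.02 m); the robot touches nothing.
It fails at once if one button is pushed in alone (over 6 mm while the other is under 1 mm) ((value of joint button_near above 0.006 m and value of joint button_far below 0.001 m) or (value of joint button_far above 0.006 m and value of joint button_near below 0.001 m)).
It fails at once if the robot touches the block (contact force between any of the fingers, the arm and red_block above 0.5 N).
It fails at once if the block is lifted off the track (height (world z) of red_block above 0.09 m).
It fails at once if the tape, tin, tube or eraser is moved more than 20 mm (distance of any of tape, tin, tube, rubber from where it was at the start of the episode above 0.02 m).
It also fails if it takes over 32 s, if anything falls off the work surface, if the arm or the gripper's body presses on something with over 40 N, if the wrist force passes 120 N, or if a joint passes its speed limit or range.

## Working session

There is one attempt and no reset: what is moved stays moved. The work goes in short steps, Python scripts to look and compute and a tool call to move; the robot and the scene stay as the last step left them, time stands still between calls to the robot, and variables do not carry over. Pictures are saved under pics/ and viewed, at most 10 in all, crops included, and the job is handed in when it is done.

Besides the shell and the picture viewer there is one more tool, called in YAML: its name, and indented under it one key for each argument. send_rows: Moves the arm, as the interface text tells. Its arguments: {"type":"object","properties":{"plan":{"type":"array"},"newtons":{"type":"number"}},"required":["plan"]}

```bash
mkdir -p pics
python3 - <<'E'
from rig import sensors, imaging
import cv2
for n in("scene","top"):
    im=imaging.camera(n); cv2.imwrite(f"pics/{n}0.png",cv2.cvtColor(im,cv2.COLOR_RGB2BGR))
    print(imaging.camera_model(n))
print(sensors.state())
E
```

```text
{'K': array([[382.18238593,   0.        , 255.3757868 ],
       [  0.        , 382.18238593, 190.34763463],
       [  0.        ,   0.        ,   1.        ]]), 'D': array([0.03072725, 0.        , 0.        , 0.        , 0.        ]), 'eye': array([  25.7784102 , -527.63944918,  480.64345295]), 'rotation': array([ 0.79237825,  0.47768154, -0.1987432 , -0.32319994])}
{'K': array([[407.39490084,   0.        , 253.12591918],
       [  0.        , 407.39490084, 198.75397579],
       [  0.        ,   0.        ,   1.        ]]), 'D': array([-0.12012875,  0.        ,  0.        ,  0.        ,  0.        ]), 'eye': array([410.29441698,  15.13717776, 920.3005513 ]), 'rotation': array([-0.69608951, -0.04594581,  0.07214969,  0.71284135])}
{'clock': 0.1, 'joint_positions': array([-1.25661823e+00,  1.24421811e-01,  1.65153133e+00, -2.06683037e-05,
        1.36749431e+00, -8.25811468e-02]), 'qd': array([-0.00089639, -0.00012105, -0.00475785,  0.0003228 ,  0.00150917,
        0.00125851]), 'effort': array([-1.71026312e-05, -4.18882263e+01, -3.61096251e+01,  7.76144466e-02,
        4.61614947e-02, -8.50859283e-05]), 'tool_pos': array([ 250.98478288, -598.97767317,  221.52526431]), 'tcp_rot': array([-9.20018857e-04,  9.80386376e-01,  1.97082960e-01, -1.17203152e-04]), 'wrist_force': array([-0.45399579,  0.38552468, -0.06800028]), 'wrist_torque': array([-0.00644069,  0.03528959, -0.00999558]), 'finger_force': 0.0, 'gripper_width': 1.0000676869832752}
```

View pics/top0.png

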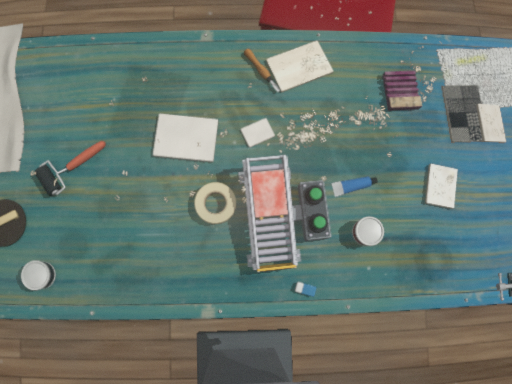

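View pics/scene0.png

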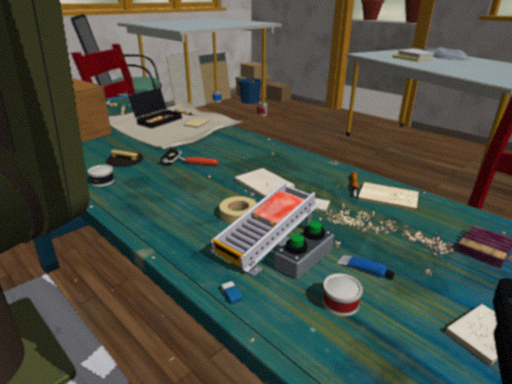

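The top view shows the track with the red block at (270,193), the yellow stop at (275,267), and the green buttons at far (315,194) and near (319,223). Around them are the tape (215,203), tin (369,232), tube (353,186) and eraser (305,289). The tin at (37,276) and the other red items are only lookalikes. The block on the rollers is the only one behind the pins, so it is the one meant.

```bash
cat > h.py <<'E'
import numpy as np, cv2
from scipy.spatial.transform import Rotation as R
from rig import imaging
def ray(n,px):
    m=imaging.camera_model(n); u=cv2.undistortPoints(np.array([[px]],float),m['K'],m['D'])[0,0]
    q=m['rotation']; return m['eye'], R.from_quat([q[1],q[2],q[3],q[0]]).apply([u[0],-u[1],-1])
def plane(n,px,z):
    e,d=ray(n,px); return e+d*(z-e[2])/d[2]
def tri(a,b):
    (e1,d1),(e2,d2)=ray("top",a),ray("scene",b)
    s=np.linalg.lstsq(np.c_[d1,-d2],e2-e1,rcond=None)[0]
    p,q=e1+d1*s[0],e2+d2*s[1]; return (p+q)/2,np.linalg.norm(p-q)
def greens(im,lo=(45,120,60)):
    h=cv2.cvtColor(im,cv2.COLOR_RGB2HSV); m=cv2.inRange(h,lo,(75,255,255))
    n,_,st,c=cv2.connectedComponentsWithStats(m)
    return [(st[i].tolist(),c[i].round(1)) for i in range(1,n) if st[i,4]>25]
E
python3 - <<'E'
from h import *
im={n:cv2.cvtColor(cv2.imread(f"pics/{n}0.png"),cv2.COLOR_BGR2RGB) for n in("top","scene")}
for n in im:
    for st,c in greens(im[n]): print(n,st,c,plane(n,c,66).round(1))
t=cv2.resize(im["top"][140:310,180:400],None,fx=3.4,fy=3.4,interpolation=cv2.INTER_CUBIC)
cv2.imwrite("pics/c1.png",cv2.cvtColor(t,cv2.COLOR_RGB2BGR))
E
```

```text
top [315, 217, 8, 7, 26] [318.4 220. ] [ 505.4 -156.4   66. ]
scene [309, 221, 13, 13, 123] [315.3 226.3] [ 560.3 -158.3   66. ]
scene [290, 233, 14, 15, 148] [297.3 239.4] [ 500.  -162.4   66. ]
```

View pics/c1.png

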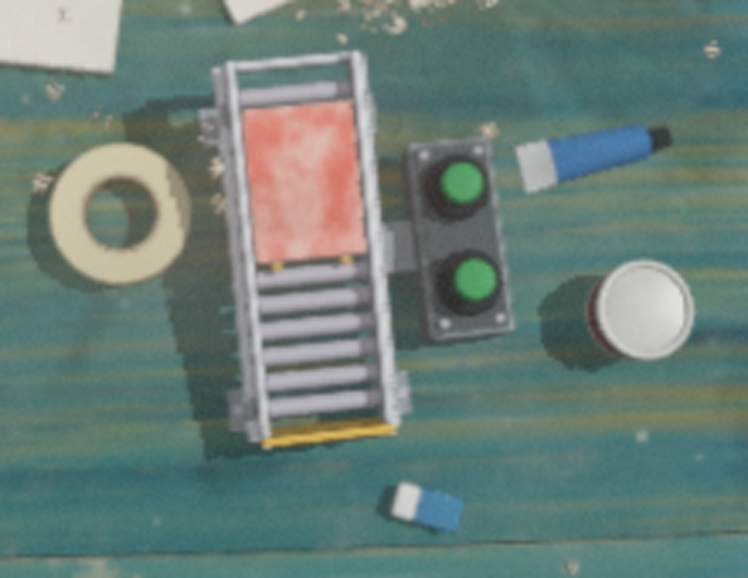

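The crop confirms the scene: the far button is at about (316,193.5) and the near one at (319.4,222.4). The block sits behind two brass pins at about (262,218) and (282,216), and the tube's end is close to the box. Next I'll refine the button positions.

Run:
```python
from h import *
from rig import sensors
im={n:cv2.cvtColor(cv2.imread(f"pics/{n}0.png"),cv2.COLOR_BGR2RGB) for n in("top","scene")}
g={}
for n in im:
    x=im[n].astype(int); m=((x[...,1]>x[...,0]+30)&(x[...,1]>x[...,2]+30)).astype(np.uint8)
    k,_,st,c=cv2.connectedComponentsWithStats(m)
    g[n]=[]
    for i in range(1,k):
        if st[i,4]>40: g[n].append(c[i]); print(n,st[i],c[i].round(1),plane(n,c[i],66).round(1))
P=[]
for a,b in zip(g["top"],g["scene"]):
    print(tri(a,b))
T=[plane("top",a,67) for a in g["top"][:2]]; d=T[0]-T[1]
print(np.linalg.norm(d),np.degrees(np.arctan2(d[1],d[0])),(T[0]+T[1])/2)
q=sensors.state()['tcp_rot']; print(R.from_quat([q[1],q[2],q[3],q[0]]).as_matrix().round(3))
```

```text
top [310 188  12  12 111] [315.6 193.2] [ 563.5 -153.4   66. ]
top [314 216  12  12 114] [319.4 221.7] [ 501.8 -158.3   66. ]
scene [309 221  13  13 133] [315.1 226.5] [ 559.4 -158.4   66. ]
scene [290 233  14  15 160] [296.9 239.9] [ 498.3 -162.9   66. ]
(array([ 564.47473692, -154.47788308,   61.76274442]), np.float64(0.680078344939093))
(array([ 502.44777963, -159.29722674,   62.09598343]), np.float64(0.7081719914629818))
61.816468834332 4.504398499441884 [ 532.47700763 -155.62043431   67.        ]
[[ 0.922  0.386 -0.001]
 [ 0.386 -0.922  0.002]
 [ 0.    -0.002 -1.   ]]
```

The buttons measure 61.8 mm apart against the stated 62, at yaw 4.5° with the midpoint at (532.5, -156), and the two views agree within about 5 mm. I'll move above them, turning +72° and setting the fingers about 50 mm apart.

send_rows:
  plan:
    - [22,34,0,6,-0.05]
    - [22,34,0,6,-0.05]
    - [22,34,0,6,-0.05]
    - [22,34,0,6,-0.05]
    - [22,34,0,6,-0.05]
    - [22,34,0,6,-0.05]
    - [22,34,-5,6,-0.05]
    - [22,34,-5,6,-0.05]
    - [22,34,-5,6,-0.05]
    - [22,34,-5,6,-0.05]
    - [22,34,-5,6,-0.05]
    - [22,34,-5,6,-0.05]
  newtons: 20

```text
clock: 1.1
tool_pos: [515.6, -189.5, 192.1]
tcp_rot: [-0.0, 0.675, 0.737, -0.0]
wrist_force: [0.2, -0.4, -0.7]
gripper_width: 0.525
finger_force: 0.0
```

send_rows:
  plan:
    - [9,17,-20,0,-0.05]
    - [8,17,-20,0,-0.05]
    - [0,0,-20,0,-0.05]
    - [0,0,-20,0,-0.05]
    - [0,0,0,0,-0.05]
    - [0,0,0,0,-0.05]

```text
clock: 1.6
tool_pos: [531.0, -156.9, 111.2]
tcp_rot: [-0.002, 0.677, 0.736, -0.001]
wrist_force: [0.2, -0.3, 0.4]
gripper_width: 0.526
finger_force: 0.0
```

Run:
```python
from h import *
from rig import sensors
for n in("scene","top"):
    im=imaging.camera(n)
    r=im[120:300,220:400] if n=="scene" else im[140:290,230:400]
    cv2.imwrite(f"pics/{n}1.png",cv2.cvtColor(cv2.resize(r,None,fx=3.2,fy=3.2,interpolation=2),cv2.COLOR_RGB2BGR))
s=sensors.state(); q=s['tcp_rot']; y=R.from_quat([q[1],q[2],q[3],q[0]]).as_matrix()
print(s['clock'],s['tool_pos'],np.degrees(np.arctan2(y[1,1],y[0,1])),s['gripper_width'],s['wrist_force'])
```

```text
1.7 [ 532.76545772 -157.9703769   113.87862789] 4.71237157560783 0.5237172730800603 [ 0.92553042 -0.08807732  0.64042928]
```

View pics/scene1.png

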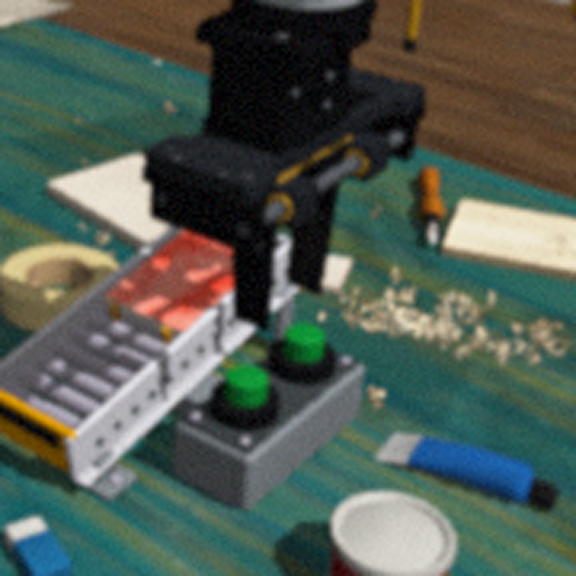

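The scene view shows the gripper above the box, with the near fingertip at crop (253,318), which is pixel (299,219), and the far one at (312,288), which is (317.5,210). I'll check these by casting rays at tip height (105 mm).

Run:
```python
from h import *
for p in((299,219),(317.5,210)): print(plane("scene",p,105).round(1))
```

```text
[ 508.1 -156.9  105. ]
[ 559.1 -160.7  105. ]
```

View pics/top1.png

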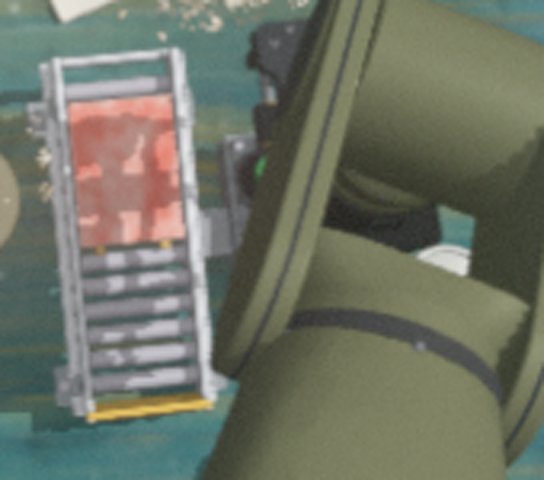

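The top view is mostly blocked by the arm, but the fingertips line up with the buttons to within a few mm. I'll descend now.

send_rows:
  plan:
    - [0,1,-10,0,-0.05]
    - [0,1,-10,0,-0.05]
    - [0,0,-8,0,-0.05]
    - [0,0,-4,0,-0.05]
    - [0,0,-4,0,-0.05]
    - [0,0,-4,0,-0.05]
    - [0,0,-3,0,-0.05]
    - [0,0,-3,0,-0.05]
    - [0,0,0,0,-0.05]
    - [0,0,0,0,-0.05]

```text
clock: 2.53
tool_pos: [531.6, -155.4, 67.3]
tcp_rot: [-0.001, 0.677, 0.736, -0.001]
wrist_force: [-5.6, 2.0, 7.9]
gripper_width: 0.529
finger_force: 3.9
```

send_rows:
  plan:
    - [0,0,-2,0,-0.05]
    - [0,0,0,0,-0.05]
    - [0,0,0,0,-0.05]

```text
clock: 2.78
tool_pos: [531.8, -155.4, 66.7]
tcp_rot: [-0.001, 0.677, 0.736, -0.001]
wrist_force: [-9.9, 3.0, 13.9]
gripper_width: 0.526
finger_force: 7.0
```

Run:
```python
from h import *
from rig import sensors
ims=[imaging.camera(n) for n in("scene","top")]
o=[ims[0][150:290,200:360],ims[1][140:280,220:380]]
cv2.imwrite("pics/p2.png",cv2.cvtColor(cv2.resize(np.hstack(o),None,fx=2.5,fy=2.5,interpolation=2),cv2.COLOR_RGB2BGR))
s=sensors.state(); print(s['clock'],s['tool_pos'],s['wrist_force'],s['wrist_torque'],s['finger_force'])
```

```text
2.8833 [ 531.8244666  -155.40795101   66.7030958 ] [-9.39050097  2.32361176 14.01085737] [0.54290836 1.45866207 0.01645931] 6.972060227490147
```

View pics/p2.png

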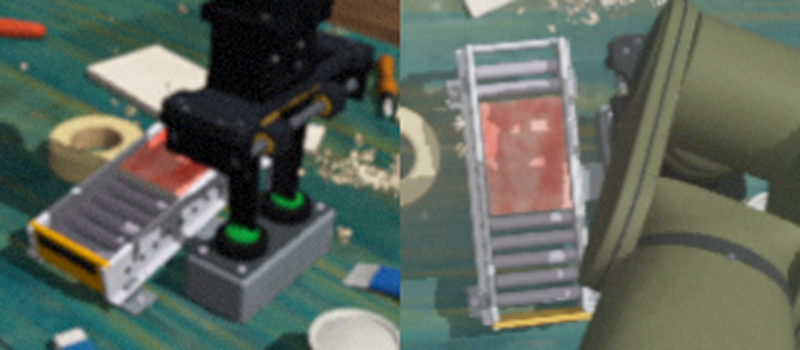

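Both buttons are down under the fingertips, at (240,237) and (288,203) in the left panel. The pins have dropped and the block is starting to roll. I'll hold here.

send_rows:
  plan:
    - [0,0,0,0,-0.05]
    - [0,0,0,0,-0.05]
    - [0,0,0,0,-0.05]
    - [0,0,0,0,-0.05]
    - [0,0,0,0,-0.05]
    - [0,0,0,0,-0.05]
    - [0,0,0,0,-0.05]
    - [0,0,0,0,-0.05]
    - [0,0,0,0,-0.05]
    - [0,0,0,0,-0.05]
    - [0,0,0,0,-0.05]
    - [0,0,0,0,-0.05]

```text
clock: 3.88
tool_pos: [531.8, -155.4, 66.7]
tcp_rot: [-0.001, 0.677, 0.736, -0.0]
wrist_force: [-8.9, 2.5, 14.5]
gripper_width: 0.527
finger_force: 7.0
```

send_rows:
  plan:
    - [0,0,0,0,-0.05]
    - [0,0,0,0,-0.05]
    - [0,0,0,0,-0.05]
    - [0,0,0,0,-0.05]
    - [0,0,0,0,-0.05]
    - [0,0,0,0,-0.05]
    - [0,0,0,0,-0.05]
    - [0,0,0,0,-0.05]
    - [0,0,0,0,-0.05]
    - [0,0,0,0,-0.05]
    - [0,0,0,0,-0.05]
    - [0,0,0,0,-0.05]

```text
clock: 4.88
tool_pos: [531.8, -155.4, 66.7]
tcp_rot: [-0.001, 0.677, 0.736, -0.0]
wrist_force: [-9.2, 3.6, 13.8]
gripper_width: 0.526
finger_force: 7.0
```

send_rows:
  plan:
    - [0,0,0,0,-0.05]
    - [0,0,0,0,-0.05]
    - [0,0,0,0,-0.05]
    - [0,0,0,0,-0.05]
    - [0,0,0,0,-0.05]
    - [0,0,0,0,-0.05]
    - [0,0,0,0,-0.05]
    - [0,0,0,0,-0.05]
    - [0,0,0,0,-0.05]
    - [0,0,0,0,-0.05]
    - [0,0,0,0,-0.05]
    - [0,0,0,0,-0.05]

```text
clock: 5.88
tool_pos: [531.8, -155.4, 66.7]
tcp_rot: [-0.001, 0.677, 0.736, -0.0]
wrist_force: [-8.6, 2.6, 12.9]
gripper_width: 0.527
finger_force: 7.0
```

```bash
cat > l.py <<'E'
from h import *
import sys
from rig import sensors
ims=[imaging.camera(n) for n in("scene","top")]
x=ims[1].astype(int)[140:300,230:310]; m=(x[...,0]>x[...,1]+50)&(abs(x[...,1]-x[...,2])<45)
print("red rows",np.percentile(np.nonzero(m)[0]+140,[1,50,99]))
o=[ims[0][150:290,200:360],ims[1][140:280,220:380]]
cv2.imwrite(sys.argv[1],cv2.cvtColor(cv2.resize(np.hstack(o),None,fx=2.5,fy=2.5,interpolation=2),cv2.COLOR_RGB2BGR))
s=sensors.state(); print(s['clock'],s['tool_pos'],s['wrist_force'])
E
python3 l.py pics/p3.png
```

```text
red rows [222. 240. 265.]
5.9833 [ 531.80602608 -155.40936355   66.70790655] [-9.70407183  3.14497694 13.98791464]
```

View pics/p3.png

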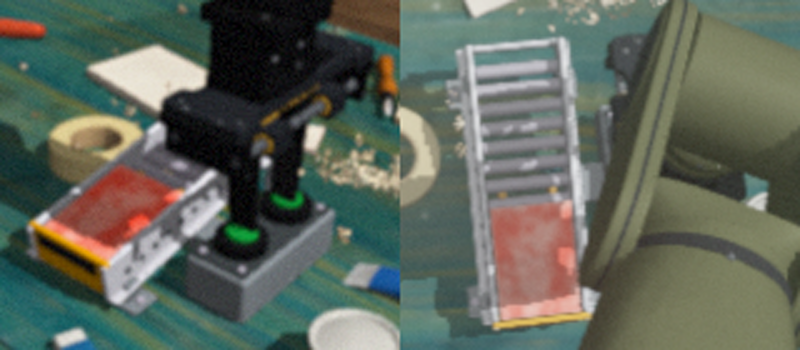

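The block now lies against the yellow stop (right panel, block from y=200 to 318, stop at 320), and both buttons are still down. I'll hold briefly to be sure it is at rest, then lift straight up.

send_rows:
  plan:
    - [0,0,0,0,-0.05]
    - [0,0,0,0,-0.05]
    - [0,0,0,0,-0.05]
    - [0,0,0,0,-0.05]
    - [0,0,0,0,-0.05]
    - [0,0,0,0,-0.05]

```text
clock: 6.48
tool_pos: [531.8, -155.4, 66.7]
tcp_rot: [-0.001, 0.677, 0.736, -0.0]
wrist_force: [-9.2, 3.5, 14.4]
gripper_width: 0.525
finger_force: 7.0
```

send_rows:
  plan:
    - [0,0,5,0,-0.05]
    - [0,0,5,0,-0.05]
    - [0,0,10,0,-0.05]
    - [0,0,20,0,-0.05]
    - [0,0,30,0,-0.05]
    - [0,0,30,0,-0.05]
    - [0,0,0,0,-0.05]
    - [0,0,0,0,-0.05]
    - [0,0,0,0,-0.05]
    - [0,0,0,0,-0.05]

```text
clock: 7.32
tool_pos: [531.4, -155.2, 163.1]
tcp_rot: [-0.001, 0.677, 0.736, -0.0]
wrist_force: [0.5, 0.3, -0.7]
gripper_width: 0.53
finger_force: 0.0
```

```bash
python3 l.py pics/p4.png
```

```text
red rows [222. 242. 265.]
7.4167 [ 531.29818435 -155.16626018  162.87111465] [-0.55142139  0.37920272 -0.80523859]
```

View pics/p4.png

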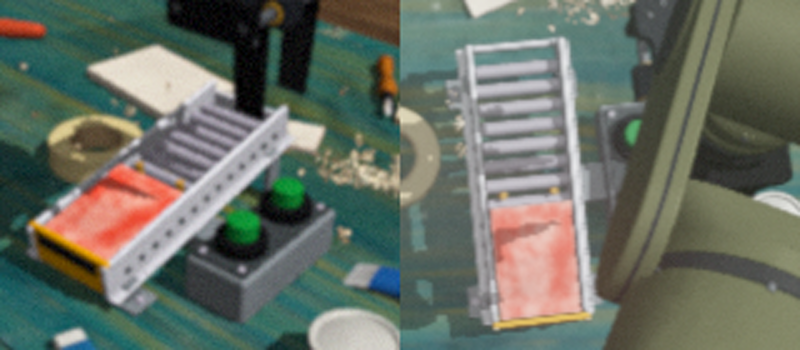

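Both buttons are up at (242,228) and (288,193) in the left panel, and the block rests at the end stop. The gripper is clear and the surrounding objects haven't moved.

```bash
python3 -c "from rig import workorder; print(workorder.job_done())"
```

```text
the job is handed in; nothing more can be done
None
```

I pressed and held both buttons until the block rolled to rest against the yellow end stop, let both come back up, and handed the job in at about 7.4 s; the hand-in returned no verdict.

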